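Tip the paperback into its bay for reading

ROBOT

A 6-joint arm with a two-finger parallel gripper is mounted at the origin on a cart in front of the work surface, level with it; the furniture and walls round the work are solid. World frame = base frame: x ahead of the robot, y to its left, z up, the work surface at z = 0. Lengths are in m, angles in rad, forces in N, time in s.
With the tool pointing down it reaches from about 0.3 to 0.875 m from the base axis. Payload 6.4 kg.
Tool frame: the origin (TCP) lies midway between the tips of the shut fingers; the grasp point (between the pads) lies 19 mm behind it; z points along the fingers, y is the direction in which the jaws open and shut (so a half turn about z gives the same grasp; the last joint's range is limited). The gripper opens to 85 mm and grips with 20 to 120 N. Pads are 22 mm wide; open, the fingers measure 114 mm over their backs; the gripper's body (76 mm by 85 mm) begins 54 mm behind the grasp point. The pads swing forward as they close: fully open they stand 13 mm farther back than shut.
Start: joints at [-1.392, 0.181, 1.607, -0, 1.354, -0.206], TCP at [0.216, -0.533, 0.203] pointing down, gripper open.
Joint ranges: [-2.99, 2.99], [-0.89, 2.07], [0.3, 2.58], [-1.14, 4.28], [0, 2.63], [-3.12, 3.12]. Speed limits (rad/s): [2.57, 2.57, 3.01, 3.14, 3.14, 3.14].

INTERFACE

Orientations are given as a rotation vector (axis times angle).
In Python, from cell import status, imaging, r gives the robot as it stands. The module is installed in compiled form; this text tells all that it offers.
- The arm moves only by the shell command python3 -m handwheel 'ROWS'. ROWS is JSON, a list of rows, each a list of 3 entries, a list of its own where there are three numbers: the shift along the tool's x, y, z as a fraction of full scale, then the turn, a rotation vector about the tool's x, y, z as a fraction of full scale, then the finger opening in mm, from 0 to 85.4. In form: [[[x, y, z], [ax, ay, az], gripper], ...]. A call has 1 to 12 rows; each row is the pose to reach, as a shift and turn from the pose commanded when the call began, along the tool's axes at that moment; what a row does not reach only later rows make up. Full scale, the value 1, is 0.3 m for a shift and 30 degrees for a turn. A row lasts 1/8 s, in which the tool goes at most 62.5 mm and 10.7 degrees, less where a joint would pass 70% of its speed; a pose out of reach is approached as far as the arm can. A call with a number of a shift or a turn outside -1 to 1 is refused whole. A call with a gripper value outside its range is refused whole. The fingers move at their own pace and stop on an object; the grip force is fixed at half the most. Time passes only in rows, so rows that repeat a pose let the fingers close. It gives the time, the measured TCP pose, the force and the opening at its end, in the units of the state.
- status.read_state(): the state, without advancing time (a new reading comes with each control period).
- imaging.camera(name): name is "scene" or "top"; returns a dict with "image" (480x640x3 uint8, red, green, blue), "depth" (480x640 float32, m along the optical axis (not along the pixel's ray), 0 where there is no reading), "fovy" (degrees; the focal length in pixels is half the picture's height over the tangent of half this angle, whatever the lens; pixels are square), "cx", "cy" (the principal point, pixels), "R" (3x3) and "t" (3): a world point X has camera coordinates R X + t. Camera axes: x right, y down, z forward; pixel columns grow to the right and rows downward; lengths in m; the calibration is good to about 2 mm. A picture is of the moment at which its call begins.
- r.job_done(): hands the job in, once; it reports no verdict.
Trained networks look in the newest picture that a camera, given by its name, has taken for a name from the list of things; names that differ only in an ending like _2 or _b are one class to them, and where a whole thing is asked for, a point or a joint stands for the part that bears it (a point fixed in the world has none). Each returns a list of dicts, best first, with "conf" (0 to 1); they miss things now and then, are a little off and sometimes report something else, mostly with a low value. They report only what shows in the picture. A call takes as long as a camera call.
- imaging.find_in(camera, target): "box" ([left, top, right, bottom] in pixels, round what is visible of it).
The state is a dict: "t": time; "joint_positions": joint angles; "qd": joint speeds; "joint_torque": joint torques, N m; "eef_pos": TCP position; "orientation": TCP orientation; "contact_force": force on the tool from outside, world axes, zero at the start; "moment": the same for the moment, N m; "grip_width": finger opening in m.
Only numpy, scipy, OpenCV 4.12 (cv2) and the standard library are available. Lean on these libraries where they do the work, as an engineer would, in place of code of your own. Each camera call takes 0.05 s, during which the arm holds its last target.

TASK

A thick paperback stands on its long edge at the near side of the grey mat, in front of the place where the two bays meet. Without gripping or lifting it, gently push it by its end so that it slides sideways, still standing, until it stands squarely in front of the orange-outlined bay; then push high on its cover so that it topples away from the robot and lies flat, wholly inside the orange outline. Leave the notebook, the tin and the eraser where they are.

Things in the scene. Friction and masses are not known exactly. Their poses are not given: they have to be found in the camera images.
- mat: Grey felt mat fixed on the desk, 280 (x) x 620 (y) x 3 mm thick, top at z = 0.003 m. Origin: centre of its underside. Its x axis points away from the robot, its y axis to the left; it may be turned by up to 14 degrees. Both bays lie side by side on it.
- orange_bay: The target: flat orange outline (6 mm wide painted line, no raised edge) on the mat, outer size 200 (its x, away from the robot) x 290 mm (its y). Origin: centre of the rectangle, on the mat. Axes parallel to the mat's. It is the left or the right one of the two bays.
- blue_bay: The same outline in blue beside the orange one, centres 300 mm apart along the mat's y. A notebook and a tin lie in it. Same frame convention. Not a target.
- paperback: White paperback with a pink spine, 26 x 142 x 235 mm, 0.4 to 0.8 kg, loose; friction on the mat about 0.5 to 0.7. It starts standing on a long edge, 142 mm tall, its 235 mm along the mat's y (within 3 degrees). Origin: centre of one 26 x 142 mm end. Own x: across the thickness; own y: along the 142 mm, up while it stands; own z: along the 235 mm, from the origin into the book (towards the mat's -y).
- book_center (a point): Centre of the paperback, 117.5 mm along its own z from its origin; 73 mm above the desk while it stands, 15 mm when it lies flat on the mat. At the start it is about 85 mm nearer the robot than the centre line of the bays (about over their near lines); toppled away from the robot from there, the book lands about centred in the depth of the bay.
- book_corner0 (a point): Corner of the paperback in its mid-plane, at own y = -71 mm, own z = 0 mm.
- book_corner1 (a point): Corner of the paperback in its mid-plane, at own y = 71 mm, own z = 0 mm.
- book_corner2 (a point): Corner of the paperback in its mid-plane, at own y = -71 mm, own z = 235 mm.
- book_corner3 (a point): Corner of the paperback in its mid-plane, at own y = 71 mm, own z = 235 mm.
- notebook: Small red notebook, 125 x 88 x 12 mm, loose, lying in the blue bay. Origin: centre of its underside. Bystander.
- tin: Round tin with green lid, 61 mm across, 20 mm high, loose, in the blue bay. Origin: centre of its underside. Bystander.
- eraser: Blue and white eraser, 23 x 58 x 12 mm, loose, on the mat's far margin behind the bays. Origin: centre of its underside. Bystander.

How it is judged:
By the outcome, as a careful person would: the job done as asked, in the order asked, and still so for the second after the job is handed in, with the robot touching nothing.
It also fails if it takes over 48 s, if anything falls off the work surface, if the arm or the gripper's body presses on something with over 40 N, if the wrist force passes 120 N, or if a joint passes its speed limit or range.

## Working session

There is one attempt and no reset: what is moved stays moved. The work goes in short steps, Python scripts to look and compute and a shell command to move; the robot and the scene stay as the last step left them, time stands still between calls to the robot, and variables do not carry over. Pictures are saved under pics/ and viewed, and the job is handed in when it is done.

```bash
mkdir -p pics; cat > h.py <<'E'
import numpy as np, cv2
from cell import status, imaging, r
def cam(n, fn=None):
    c=imaging.camera(n)
    if fn: cv2.imwrite('pics/'+fn, c['image'][:,:,::-1])
    return c
def pts(c):
    d=c['depth'];h,w=d.shape
    f=h/2/np.tan(np.radians(c['fovy'])/2)
    u,v=np.meshgrid(np.arange(w),np.arange(h))
    P=np.stack([(u-c['cx'])/f*d,(v-c['cy'])/f*d,d],-1)
    W=(P-c['t'])@c['R']
    W[d==0]=np.nan
    return W
E
python3 - <<'E'
from h import *
print(status.read_state())
for n in('scene','top'):
    c=cam(n,n+'0.png'); print(n,c['fovy'],c['cx'],c['cy'],c['R'].round(3).tolist(),c['t'])
    for t in('paperback','orange_bay','blue_bay','mat','notebook','tin','eraser'):
        print(t,[(np.round(x['box']),round(x['conf'],2)) for x in imaging.find_in(n,t)[:2]])
E
```

```text
{'t': 0.0, 'joint_positions': array([-1.39228457e+00,  1.81528522e-01,  1.60804714e+00, -1.20598449e-05,
        1.35384012e+00, -2.06268720e-01]), 'qd': array([-0.00128658,  0.0010561 , -0.00013624,  0.00260072, -0.00045511,
        0.0012437 ]), 'joint_torque': array([ 9.45533357e-04, -4.44865572e+01, -3.51335800e+01, -4.82006055e-05,
        9.20016901e-03, -2.28892532e-05]), 'eef_pos': array([ 0.21574325, -0.5323058 ,  0.20187236]), 'orientation': array([-3.08184005e+00, -6.00345458e-01, -2.12371030e-05]), 'contact_force': array([ 0.37637305, -0.58174255,  0.12264767]), 'moment': array([ 0.00480476,  0.00037748, -0.00331062]), 'grip_width': 0.08536489617415144}
scene 45.768946263486235 323.11631194526586 238.22637122668073 [[-0.776, -0.631, 0.008], [-0.492, 0.597, -0.633], [0.395, -0.495, -0.774]] [0.51464317 0.31788761 0.90839835]
paperback [(array([297., 238., 408., 368.]), 0.62)]
orange_bay [(array([167., 263., 326., 434.]), 0.66), (array([299., 240., 408., 366.]), 0.61)]
blue_bay [(array([293., 190., 470., 308.]), 0.63)]
mat [(array([141., 173., 480., 456.]), 0.85)]
notebook []
tin [(array([324., 235., 357., 266.]), 0.73)]
eraser [(array([294., 223., 323., 246.]), 0.73)]
top 55.93210200542771 323.1931952886365 232.84593087918898 [[0.013, -1.0, 0.019], [-0.987, -0.016, -0.159], [0.16, -0.016, -0.987]] [0.03136695 0.59820683 1.05540844]
paperback [(array([227., 262., 332., 290.]), 0.92)]
orange_bay [(array([179., 192., 302., 274.]), 0.8), (array([320., 196., 341., 210.]), 0.4)]
blue_bay [(array([300., 208., 417., 302.]), 0.86)]
mat [(array([168., 172., 428., 317.]), 0.87)]
notebook [(array([361., 225., 398., 276.]), 0.63)]
tin [(array([319., 220., 342., 245.]), 0.84)]
eraser [(array([319., 195., 342., 209.]), 0.7)]
```

View pics/top0.png

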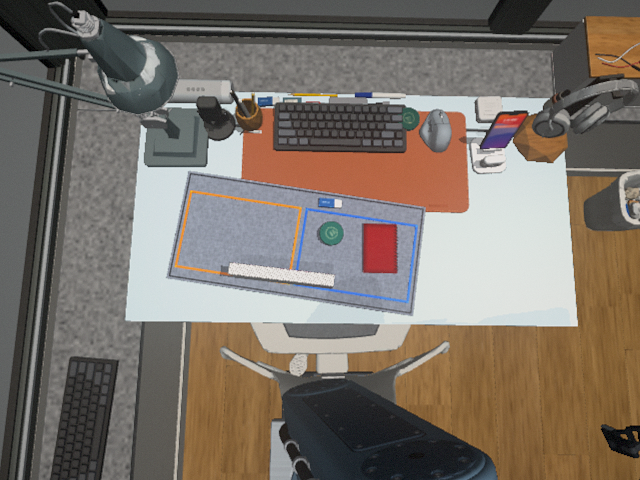

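View pics/scene0.png

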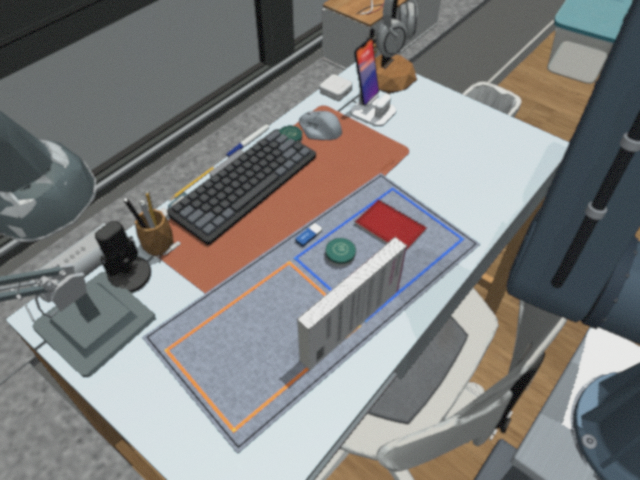

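The orange bay is on the left (top picture, px 178–302 × 192–274). The book stands at px 228–335 × 263–287, so it must go left (+y). Next I'll measure both.

```bash
cat >> h.py <<'E'
def rect(m,P):
    p=P[m]; p=p[~np.isnan(p).any(1)]
    r_=cv2.minAreaRect((p[:,:2]*1000).astype(np.float32)); return np.array(r_[0]),r_[1],r_[2],cv2.boxPoints(r_).round(0).tolist(),len(p),np.median(p[:,2])
def planexy(c,uv,z):
    f=240/np.tan(np.radians(c['fovy'])/2)
    uv=np.atleast_2d(uv).astype(float)
    d=np.c_[(uv[:,0]-c['cx'])/f,(uv[:,1]-c['cy'])/f,np.ones(len(uv))]@c['R']
    o=-c['R'].T@c['t']
    return o+d*((z-o[2])/d[:,2])[:,None]
def report(c):
    P=pts(c);hsv=cv2.cvtColor(c['image'],cv2.COLOR_RGB2HSV);H,S,V=[hsv[...,i].astype(int) for i in range(3)]
    roi=(P[...,0]>.2)&(P[...,0]<.75)&(abs(P[...,1])<.55)&(P[...,2]>-.01)
    z=P[...,2]
    for n,m in dict(booktop=roi&(z>.13)&(z<.155)&(S<60)).items():
        if m.sum()>20: print(n,rect(m,P))
    return P,H,S,V,roi
E
python3 - <<'E'
from h import *
for n in ('top','scene'):
    c=cam(n);P,H,S,V,roi=report(c);z=P[...,2]
    for nm,m in dict(orange=(H>=10)&(H<=20)&(S>150)&(V>150)&(z<.02),blue=(H>105)&(H<118)&(S>130)&(V>130)&(z<.02)).items():
        m=roi&m
        k,l,st,_=cv2.connectedComponentsWithStats(m.astype(np.uint8),connectivity=8)
        for i in range(1,k):
            if st[i,4]>15: print(n,nm,st[i],rect(l==i,P))
        # corners via plane
        v,u=np.nonzero(m); q=planexy(c,np.c_[u,v],.003)[:,:2]*1000
        q=q.astype(np.float32);rr=cv2.minAreaRect(q);print(nm,'plane',rr,cv2.boxPoints(rr).round().tolist())
E
```

```text
booktop (array([365.55386353,  69.74446106]), (414.1627502441406, 222.8986053466797), 24.221406936645508, [[131.0, 86.0], [222.0, -117.0], [600.0, 53.0], [509.0, 256.0]], 1319, np.float64(0.14204040413066132))
top orange [175 191 127  84 525] (array([593.05255127, 253.70214844]), (290.0572204589844, 198.5078887939453), 82.27508544921875, [[475.0, 123.0], [672.0, 97.0], [711.0, 384.0], [514.0, 411.0]], 525, np.float64(0.0040401140324869906))
orange plane ((629.61962890625, 60.534454345703125), (220.3954315185547, 714.3121948242188), 5.717886447906494) [[484.0, 405.0], [556.0, -306.0], [775.0, -284.0], [704.0, 427.0]]
top blue [319 198  15   9  98] (array([682.19152832,  33.13463974]), (36.53556442260742, 19.648204803466797), 85.60906982421875, [[671.0, 16.0], [691.0, 14.0], [693.0, 51.0], [674.0, 52.0]], 98, np.float64(0.015192324981186025))
top blue [296 208 122  95 693] (array([551.76037598, -44.2696228 ]), (289.99139404296875, 199.8492431640625), 81.98567962646484, [[433.0, -174.0], [630.0, -202.0], [671.0, 85.0], [473.0, 113.0]], 693, np.float64(0.0038802622630550914))
blue plane 
[... 1446 characters left out ...]
7.0, 83.0]], 391, np.float64(0.002229148221183698))
scene blue [295 201  80  89 276] (array([645.89459229,  -7.99752808]), (92.10172271728516, 247.72662353515625), 15.86967658996582, [[568.0, 99.0], [635.0, -140.0], [724.0, -115.0], [656.0, 124.0]], 276, np.float64(0.002070579732428683))
scene blue [297 229  18  15 119] (array([681.04241943,  35.37723541]), (34.93793869018555, 21.28104019165039), 86.58638763427734, [[669.0, 19.0], [691.0, 17.0], [693.0, 52.0], [671.0, 53.0]], 119, np.float64(0.013074204910670689))
blue plane ((568.9667358398438, -44.780059814453125), (288.29425048828125, 235.48867797851562), 81.94166564941406) [[432.0, -171.0], [665.0, -204.0], [706.0, 81.0], [473.0, 114.0]]
```

```bash
cat >> h.py <<'E'
BC=np.array([592.5,254.]);TH=np.radians(-7.95)
X=np.array([np.cos(TH),np.sin(TH)]);Y=np.array([-np.sin(TH),np.cos(TH)])
def book(c,lo=.125,hi=.16):
    P=pts(c);z=P[...,2]
    roi=(P[...,0]>.36)&(P[...,0]<.72)&(P[...,1]>-.25)&(P[...,1]<.5)&(z>lo)&(z<hi)&(c['image'].min(-1)>100)
    k,l,st,_=cv2.connectedComponentsWithStats(roi.astype(np.uint8))
    i=1+np.argmax(st[1:,4]); r_=rect(l==i,P)
    b=np.array(r_[3]); print(r_)
    print('bayframe corners',[(round(float((q-BC)@X)),round(float((q-BC)@Y))) for q in b],'c',(r_[0]-BC)@X,(r_[0]-BC)@Y)
    return l==i,P
E
python3 - <<'E'
from h import *
for n in ('top','scene'):
    c=cam(n);m,P=book(c)
    v,u=np.nonzero(m);print(u.min(),u.max(),v.min(),v.max())
    q=planexy(c,np.c_[u,v],.145)[:,:2]*1000
    print(cv2.minAreaRect(q.astype(np.float32)))
E
```

```text
(array([490.20755005, 131.69769287]), (232.93154907226562, 26.6635799407959), 84.12767791748047, [[465.0, 17.0], [492.0, 14.0], [515.0, 246.0], [489.0, 249.0]], 1327, np.float64(0.1421154545130875))
bayframe corners [(-93, -252), (-66, -252), (-76, -19), (-102, -19)] c -84.39383720185369 -135.27483094949085
228 335 262 286
((489.75482177734375, 131.68234252929688), (232.62998962402344, 27.3709659576416), 84.08907318115234)
(array([488.75036621, 135.11312866]), (233.8448944091797, 29.077733993530273), 83.94579315185547, [[462.0, 20.0], [491.0, 17.0], [516.0, 250.0], [487.0, 253.0]], 2271, np.float64(0.14006009680695683))
bayframe corners [(-97, -250), (-68, -249), (-75, -15), (-104, -16)] c -86.30940134026578 -132.09376188208762
297 406 237 334
((484.2312316894531, 140.20428466796875), (237.09861755371094, 33.874176025390625), 84.0650405883789)
```

```bash
cat >> h.py <<'E'
from scipy.spatial.transform import Rotation as Ro
def plan(bx,by,z):
    s=status.read_state();R=Ro.from_rotvec(s['orientation']).as_matrix();p=s['eef_pos']
    w=(BC+bx*X+by*Y)/1000; T=np.array([w[0],w[1],z])
    Rt=np.c_[np.r_[X,0],np.r_[-Y,0],[0,0,-1]]
    d=R.T@(T-p);a=Ro.from_matrix(R.T@Rt).as_rotvec()
    b=p[:2]*1000-BC
    print('t',s['t'],'tcp bay',b@X,b@Y,p[2],'F',s['contact_force'].round(1),'target w',T.round(3),'\nshift frac',(d/.3).round(3),'turn frac',(np.degrees(a)/30).round(3))
E
python3 -c "
from h import *
plan(-80,-315,.2)"
```

```text
t 1.0 tcp bay -264.1898297405073 -831.507873055669 0.2027993803741163 F [0.2 0.4 1. ] target w [ 0.47  -0.047  0.2  ] 
shift frac [ 1.393 -1.184  0.009] turn frac [0. 0. 1.]
```

```bash
python3 -m handwheel '[[[0.15,-0.13,0],[0,0,0.3],0],[[0.3,-0.26,0],[0,0,0.6],0],[[0.45,-0.39,0],[0,0,0.8],0],[[0.6,-0.52,0],[0,0,1],0],[[0.7,-0.6,0],[0,0,1],0],[[0.7,-0.6,0],[0,0,1],0],[[0.7,-0.6,0],[0,0,1],0]]'; python3 -c "
from h import *
plan(-80,-315,.2)"
```

```text
t: 1.88
eef_pos: [0.3429, -0.2879, 0.2031]
orientation: [3.133, -0.217, 0.0]
contact_force: [-0.1, 0.1, -0.2]
grip_width: 0.0001
t 1.875 tcp bay -172.23658802908372 -571.1815275418028 0.2030535381940993 F [-0.1  0.1 -0.2] target w [ 0.47  -0.047  0.2  ] 
shift frac [ 0.308 -0.854  0.009] turn frac [ 0.002 -0.     0.001]
```

```bash
python3 -m handwheel '[[[0.06,-0.17,0],[0,0,0],0],[[0.12,-0.34,0.02],[0,0,0],0],[[0.18,-0.51,0.1],[0,0,0],0],[[0.24,-0.68,0.2],[0,0,0],0],[[0.31,-0.82,0.3],[0,0,0],0],[[0.31,-0.85,0.375],[0,0,0],0],[[0.31,-0.85,0.375],[0,0,0],0],[[0.31,-0.85,0.375],[0,0,0],0]]'; python3 - <<'E'
from h import *
plan(-80,-265,.09)
cam('top','top1.png');cam('scene','scene1.png')
E
```

```text
t: 2.88
eef_pos: [0.4709, -0.0491, 0.0911]
orientation: [3.133, -0.22, 0.001]
contact_force: [0.2, -0.5, -0.3]
grip_width: 0.0
t 2.875 tcp bay -78.53880145024111 -317.0218045357193 0.09106089179982309 F [ 0.2 -0.5 -0.3] target w [0.477 0.003 0.09 ] 
shift frac [-0.005 -0.173  0.003] turn frac [ 0.001 -0.002 -0.003]
```

View pics/scene1.png

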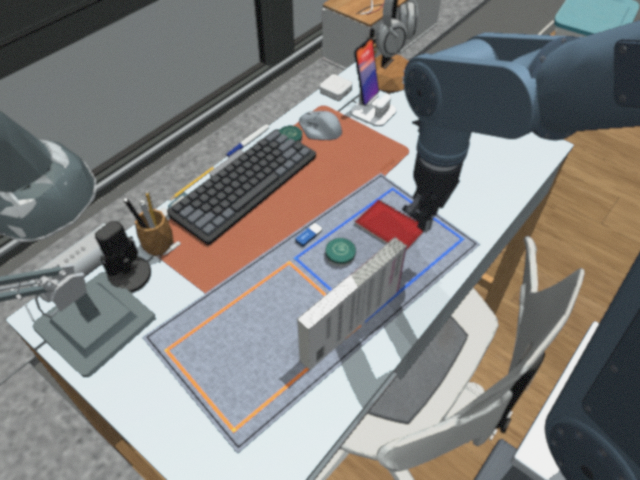

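View pics/top1.png

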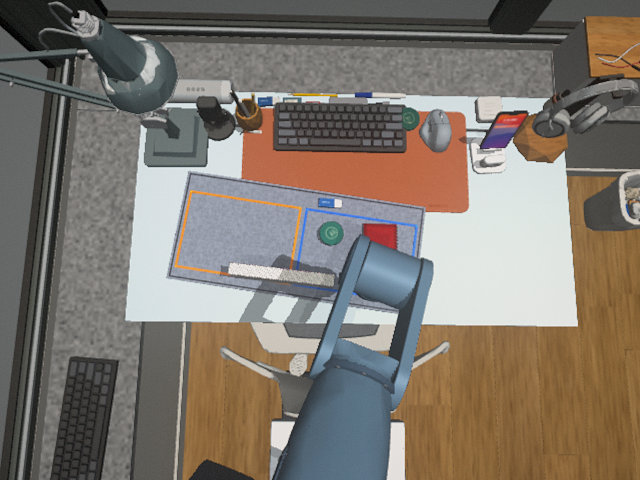

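The gripper stands to the right of the book's end (px ~(338,280) in top1), clear of the notebook and book. I'll start the push now.

```bash
python3 -m handwheel '[[[-0.003,-0.05,0],[0,0,0],0],[[-0.005,-0.09,0],[0,0,0],0],[[-0.005,-0.11,0],[0,0,0],0],[[-0.005,-0.125,0],[0,0,0],0],[[-0.005,-0.14,0],[0,0,0],0],[[-0.005,-0.155,0],[0,0,0],0],[[-0.005,-0.17,0],[0,0,0],0],[[-0.005,-0.185,0],[0,0,0],0],[[-0.005,-0.2,0],[0,0,0],0],[[-0.005,-0.215,0],[0,0,0],0],[[-0.005,-0.23,0],[0,0,0],0],[[-0.005,-0.23,0],[0,0,0],0]]'; python3 - <<'E'
from h import *
plan(-80,-132,.09)
for n in('top','scene'): book(cam(n,n+'2.png'))
E
```

```text
t: 4.47
eef_pos: [0.4784, 0.0216, 0.0903]
orientation: [-3.133, 0.217, 0.0]
contact_force: [0.9, -0.3, 0.1]
grip_width: 0.0003
t 4.475 tcp bay -80.85941088519476 -245.97780229055456 0.09026043868291915 F [ 0.9 -0.3  0.1] target w [0.495 0.134 0.09 ] 
shift frac [ 0.003 -0.38   0.001] turn frac [-0.001  0.     0.001]
(array([496.1729126 , 183.03912354]), (163.90708923339844, 26.505949020385742), 83.98643493652344, [[474.0, 103.0], [501.0, 100.0], [518.0, 263.0], [492.0, 266.0]], 924, np.float64(0.142002438772231))
bayframe corners [(-96, -166), (-69, -165), (-75, -1), (-101, -2)] c -85.58678247455882 -83.6017728384401
(array([490.72885132, 149.53387451]), (239.8601837158203, 29.073999404907227), 83.93425750732422, [[464.0, 32.0], [493.0, 29.0], [518.0, 267.0], [489.0, 270.0]], 2422, np.float64(0.14001519720794886))
bayframe corners [(-97, -238), (-67, -237), (-76, 3), (-105, 2)] c -86.34444832197354 -117.53796970548694
```

View pics/scene2.png

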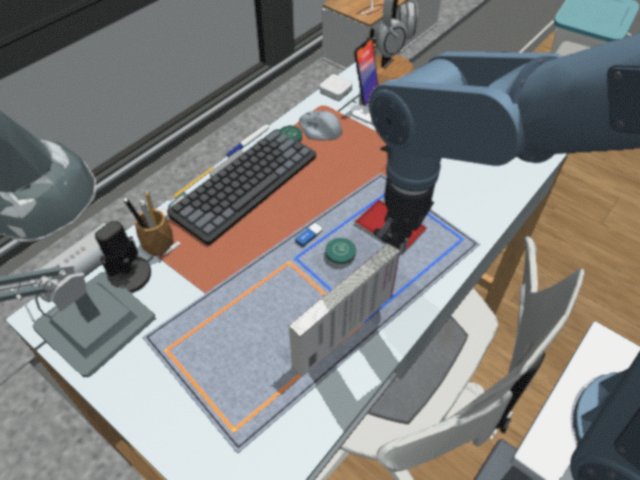

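```bash
python3 -m handwheel '[[[-0.004,-0.01,0],[0,0,0],0],[[-0.008,-0.025,0],[0,0,0],0],[[-0.012,-0.04,0],[0,0,0],0],[[-0.015,-0.055,0],[0,0,0],0],[[-0.015,-0.07,0],[0,0,0],0],[[-0.015,-0.085,0],[0,0,0],0],[[-0.015,-0.1,0],[0,0,0],0],[[-0.015,-0.115,0],[0,0,0],0],[[-0.015,-0.13,0],[0,0,0],0],[[-0.015,-0.145,0],[0,0,0],0],[[-0.015,-0.16,0],[0,0,0],0],[[-0.015,-0.175,0],[0,0,0],0]]'; python3 - <<'E'
from h import *
plan(-85,-132,.09)
for n in('top','scene'): book(cam(n,n+'3.png'))
E
```

```text
t: 6.08
eef_pos: [0.4812, 0.0738, 0.0903]
orientation: [3.134, -0.218, -0.0]
contact_force: [-0.5, -3.4, 0.6]
grip_width: 0.0001
t 6.075 tcp bay -85.28303903739284 -193.81681910591183 0.09030494820409622 F [-0.5 -3.4  0.6] target w [0.49  0.135 0.09 ] 
shift frac [ 0.001 -0.206  0.001] turn frac [ 0.  0. -0.]
(array([504.60635376, 246.93762207]), (143.85809326171875, 26.62603759765625), 82.314453125, [[482.0, 177.0], [508.0, 174.0], [527.0, 316.0], [501.0, 320.0]], 796, np.float64(0.1421267078176357))
bayframe corners [(-99, -92), (-73, -91), (-73, 52), (-100, 53)] c -86.07212342949754 -19.150973859377125
(array([497.0519104 , 203.94940186]), (233.9014892578125, 30.1247615814209), 82.33639526367188, [[467.0, 90.0], [496.0, 86.0], [528.0, 318.0], [498.0, 322.0]], 2618, np.float64(0.13994884911420385))
bayframe corners [(-102, -180), (-72, -180), (-73, 54), (-103, 54)] c -87.60830968865213 -62.7708870125127
```

View pics/scene3.png

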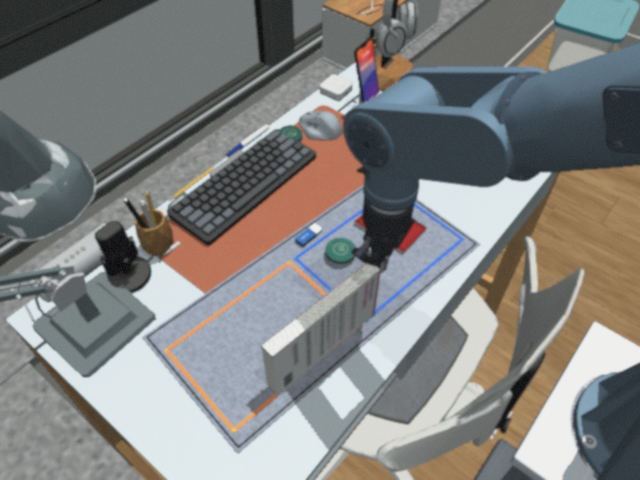

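It is aligned now: yaw 82.3° against the mat's 82.05°, still standing. The left end is at bay y ≈ 54 mm, so about 64 mm remain.

```bash
python3 -m handwheel '[[[0,-0.012,0],[0,0,0],0],[[0,-0.03,0],[0,0,0],0],[[0,-0.048,0],[0,0,0],0],[[0,-0.066,0],[0,0,0],0],[[0,-0.084,0],[0,0,0],0],[[0,-0.102,0],[0,0,0],0],[[0,-0.12,0],[0,0,0],0],[[0,-0.138,0],[0,0,0],0],[[0,-0.156,0],[0,0,0],0],[[0,-0.174,0],[0,0,0],0],[[0,-0.188,0],[0,0,0],0],[[0,-0.2,0],[0,0,0],0]]'; python3 - <<'E'
from h import *
plan(-85,-132,.09)
for n in('top','scene'): book(cam(n,n+'4.png'))
E
```

```text
t: 7.68
eef_pos: [0.4895, 0.1332, 0.0903]
orientation: [3.134, -0.218, -0.0]
contact_force: [-0.4, -4.1, 1.1]
grip_width: -0.0001
t 7.675 tcp bay -85.30829071425006 -133.83991277616778 0.09027651637854332 F [-0.4 -4.1  1.1] target w [0.49  0.135 0.09 ] 
shift frac [ 0.001 -0.006  0.001] turn frac [0. 0. 0.]
(array([515.39312744, 319.49804688]), (114.410400390625, 26.72735023498535), 82.17749786376953, [[494.0, 265.0], [521.0, 261.0], [536.0, 374.0], [510.0, 378.0]], 631, np.float64(0.14212856504788285))
bayframe corners [(-99, -3), (-72, -3), (-73, 111), (-99, 111)] c -85.42477069472648 54.203989631394435
(array([505.98471069, 261.50186157]), (238.6842498779297, 29.534772872924805), 82.25270080566406, [[475.0, 145.0], [505.0, 141.0], [537.0, 378.0], [507.0, 382.0]], 2838, np.float64(0.13994914425527388))
bayframe corners [(-101, -124), (-71, -124), (-72, 115), (-102, 115)] c -86.72137728482652 -4.536070180666882
```

View pics/scene4.png

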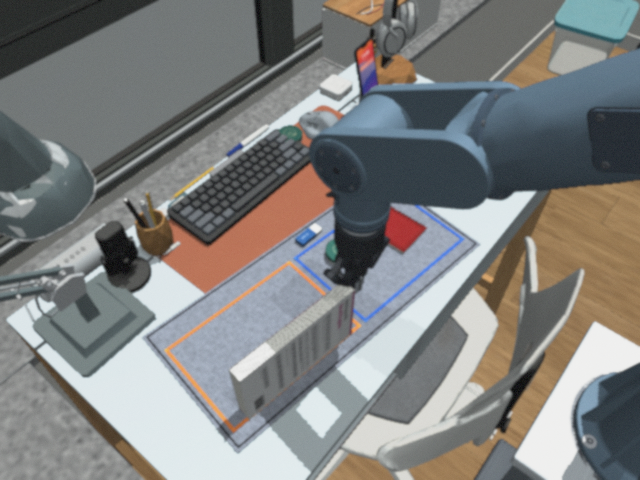

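```bash
python3 -m handwheel '[[[0,-0.008,0],[0,0,0],0],[[0,-0.015,0],[0,0,0],0],[[0,-0.015,0],[0,0,0],0],[[0,0.0,0],[0,0,0],0],[[0,0.1,0],[0,0,0],0],[[0,0.1,-0.15],[0,0,0],0],[[0,0.1,-0.34],[0,0,0],0],[[-0.13,0.05,-0.36],[0,0,0],85],[[-0.27,-0.1,-0.36],[0,0,0],85],[[-0.33,-0.28,-0.36],[0,0,0],85],[[-0.33,-0.44,-0.36],[0,0,0],85],[[-0.33,-0.44,-0.36],[0,0,0],85]]'; python3 - <<'E'
from h import *
plan(-165,0,.105)
for n in('top','scene'): book(cam(n,n+'5.png'))
E
```

```text
t: 9.28
eef_pos: [0.4092, 0.2802, 0.1983]
orientation: [-3.133, 0.211, -0.0]
contact_force: [0.2, -0.7, -0.3]
grip_width: 0.085
t 9.275 tcp bay -185.1329753635128 0.5567139610549153 0.1983376999687203 F [ 0.2 -0.7 -0.3] target w [0.429 0.277 0.105] 
shift frac [0.067 0.003 0.311] turn frac [-0.003  0.     0.008]
(array([507.88345337, 264.22250366]), (234.1211700439453, 26.725343704223633), 82.30673217773438, [[479.0, 150.0], [505.0, 146.0], [537.0, 378.0], [510.0, 382.0]], 1318, np.float64(0.14214634384425912))
bayframe corners [(-98, -119), (-72, -119), (-72, 115), (-99, 115)] c -85.21717210307533 -1.5789628270093958
(array([510.84692383, 296.82766724]), (173.63706970214844, 29.000871658325195), 82.30595397949219, [[485.0, 213.0], [514.0, 209.0], [537.0, 381.0], [508.0, 385.0]], 1770, np.float64(0.14001939341505487))
bayframe corners [(-101, -55), (-72, -55), (-73, 118), (-102, 118)] c -86.79176666564508 31.122711454690005
```

View pics/scene5.png

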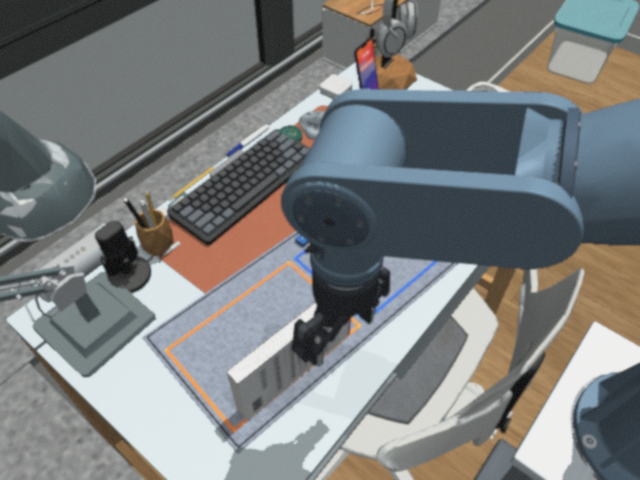

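View pics/top5.png

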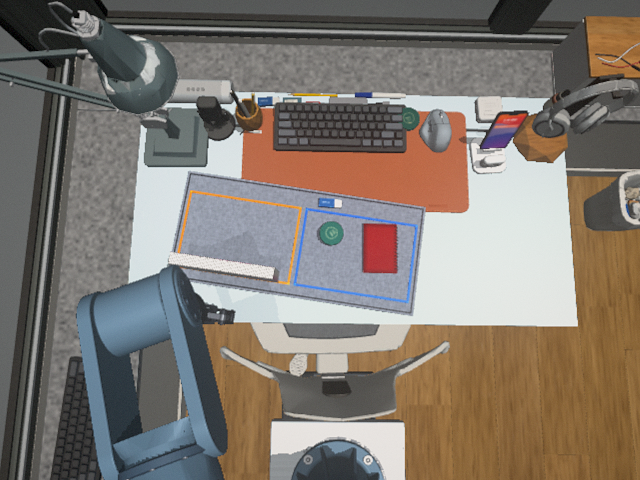

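The book stands squarely in front of the orange bay (centre bay frame (-85, ~0) mm, yaw error ~0.3°). The gripper is open behind it, so I'll lower it and push high on the cover.

```bash
python3 -m handwheel '[[[0.03,0,0.12],[0,0,0],85],[[0.1,0,0.25],[0,0,0],85],[[0.18,0,0.325],[0,0,0],85],[[0.23,0,0.325],[0,0,0],85],[[0.245,0,0.325],[0,0,0],85],[[0.26,0,0.325],[0,0,0],85],[[0.275,0,0.325],[0,0,0],85],[[0.29,0,0.325],[0,0,0],85]]'; python3 - <<'E'
from h import *
plan(-75,0,.10)
for n in('top','scene'): book(cam(n,n+'6.png'))
E
```

```text
t: 10.38
eef_pos: [0.4961, 0.2656, 0.1014]
orientation: [-3.134, 0.217, -0.001]
contact_force: [-0.3, 0.3, 0.7]
grip_width: 0.0851
t 10.375 tcp bay -97.09425360229302 -1.8472420419770004 0.10138066226637882 F [-0.3  0.3  0.7] target w [0.518 0.264 0.1  ] 
shift frac [ 0.074 -0.006  0.005] turn frac [-0.001 -0.001  0.001]
(array([499.2288208 , 200.35012817]), (104.09587097167969, 26.51775360107422), 82.10984802246094, [[479.0, 151.0], [505.0, 147.0], [520.0, 250.0], [493.0, 254.0]], 341, np.float64(0.1422065783283107))
bayframe corners [(-98, -118), (-72, -118), (-71, -14), (-99, -14)] c -84.95450976468933 -66.03448255887791
(array([517.68731689, 349.67965698]), (67.65119171142578, 29.23876190185547), 81.20498657226562, [[498.0, 318.0], [527.0, 314.0], [537.0, 381.0], [508.0, 385.0]], 951, np.float64(0.1398774194813467))
bayframe corners [(-102, 50), (-73, 50), (-73, 118), (-102, 118)] c -87.3270149428709 84.41283536809317
```

View pics/scene6.png

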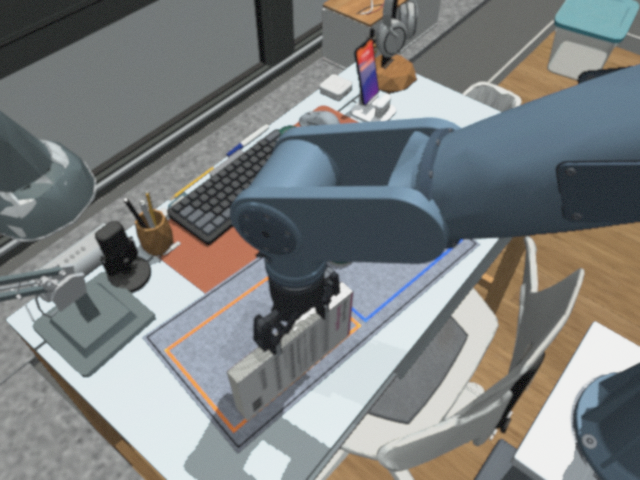

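No contact force yet and the book hasn't moved. I'll continue slowly and watch the force.

```bash
python3 -m handwheel '[[[0.012,-0.006,0],[0,0,0],85],[[0.024,-0.006,0],[0,0,0],85],[[0.036,-0.006,0],[0,0,0],85],[[0.036,-0.006,0],[0,0,0],85]]'; python3 - <<'E'
from h import *
plan(-75,0,.10)
c=cam('scene','scene7.png')
cv2.imwrite('pics/scene7z.png',cv2.resize(c['image'][240:440,200:400,::-1],(800,600)))
book(c,.1,.16)
E
```

```text
t: 10.98
eef_pos: [0.5071, 0.2656, 0.1008]
orientation: [-3.134, 0.218, -0.0]
contact_force: [0.2, 1.1, 0.2]
grip_width: 0.0852
t 10.975 tcp bay -86.17252433439894 -0.35287170041376464 0.10076125897154269 F [0.2 1.1 0.2] target w [0.518 0.264 0.1  ] 
shift frac [ 0.037 -0.001  0.003] turn frac [-0.    -0.    -0.001]
(array([506.24182129, 266.47003174]), (235.46409606933594, 29.245588302612305), 82.0232162475586, [[475.0, 152.0], [504.0, 148.0], [537.0, 381.0], [508.0, 385.0]], 3042, np.float64(0.13941935730201577))
bayframe corners [(-102, -117), (-73, -117), (-73, 118), (-102, 118)] c -87.15387977451239 0.41991229038021316
```

View pics/scene7z.png

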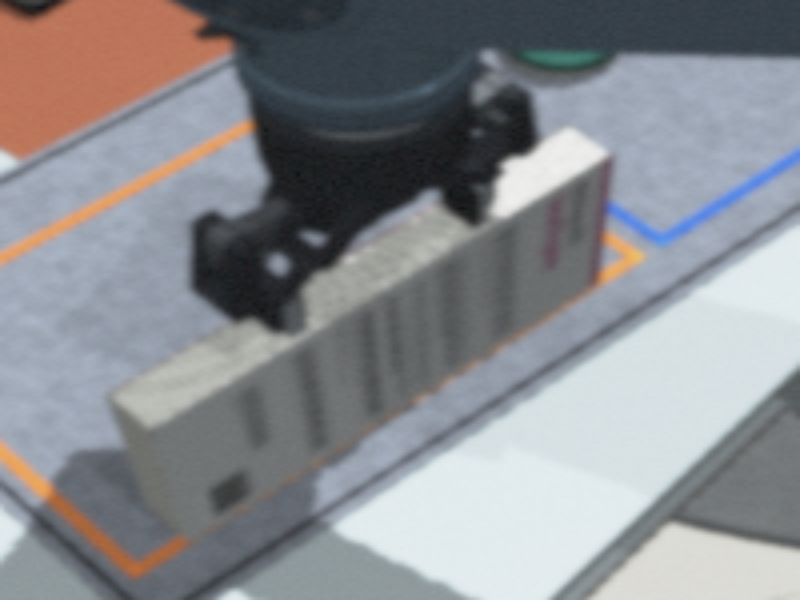

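```bash
python3 - <<'E'
from h import *
c=cam('scene');P=pts(c)
for u,v in [(268,340),(270,345),(272,348),(266,340),(317,308),(320,311),(262,330),(300,300),(290,305),(285,315),(278,322),(320,300)]:
    p=P[v,u]*1000; print(u,v,c['image'][v,u],'bay',(p[:2]-BC)@X.T,(p[:2]-BC)@Y,p[2])
m=(c['image'].max(-1)<70)&(P[...,2]<.3)&(P[...,2]>.03)&(np.abs(P[...,0]-.51)<.1)&(np.abs(P[...,1]-.265)<.12)
q=P[m]*1000;b=np.c_[(q[:,:2]-BC)@X,(q[:,:2]-BC)@Y,q[:,2]]
o=b[np.argsort(b[:,2])];print(o[:200:12].round())
E
```

```text
268 340 [35 33 40] bay -97.9051981961468 55.457642771608704 188.53313198399675
270 345 [48 50 55] bay -93.19136629173488 50.18380200557813 161.21305981912687
272 348 [80 84 88] bay -96.53507507186178 49.600744037839185 156.01642140167073
266 340 [33 36 37] bay -93.65518926426759 56.04942238710353 183.65041377944522
317 308 [28 30 25] bay -92.234246675765 -43.47789027193096 159.67547009032853
320 311 [66 70 72] bay -97.91308247337882 -44.49152081039556 156.67449487784245
262 330 [26 28 31] bay -98.41662166895821 63.13282640594335 225.86438226861037
300 300 [33 34 35] bay -121.55256272817029 13.538842714840928 274.2916413211117
290 305 [27 31 34] bay -114.9597633778783 25.422477721194404 267.2627969639001
285 315 [36 37 39] bay -101.34148015762315 24.7982475644181 225.5019351031258
278 322 [63 65 70] bay -92.2307921939473 31.291979796278866 203.0654744351373
320 300 [36 39 41] bay -99.95720867238218 -42.4154573689259 191.7668595062421
[[-101.   89.   30.]
 [-100.   99.   36.]
 [-101.   93.   45.]
 [ -91.  -42.  148.]
 [ -94.   52.  153.]
 [ -90.  -42.  156.]
 [ -80.  -42.  158.]
 [ -90.  -43.  160.]
 [ -95.  -43.  163.]
 [ -91.   56.  166.]
 [ -92.  -43.  169.]
 [ -94.   54.  173.]
 [ -94.   57.  180.]
 [ -99.   47.  185.]
 [ -98.  -52.  188.]
 [ -97.   53.  189.]
 [ -95.  -62.  190.]]
```

The picture shows both fingertips (px ~(272,348) and (320,311)) directly above the book's top edge, at measured z ≈ 0.15. The open tips are therefore about 35 mm higher than I reckoned. I'll back off, go 28 mm lower, and push again.

```bash
python3 -m handwheel '[[[-0.08,0,0],[0,0,0],85],[[-0.17,0,0],[0,0,0],85],[[-0.17,0,0.05],[0,0,0],85],[[-0.17,0,0.093],[0,0,0],85],[[-0.15,0,0.093],[0,0,0],85],[[-0.12,0,0.093],[0,0,0],85],[[-0.1,0,0.093],[0,0,0],85],[[-0.085,0,0.093],[0,0,0],85],[[-0.07,0,0.093],[0,0,0],85],[[-0.055,0,0.093],[0,0,0],85],[[-0.055,0,0.093],[0,0,0],85]]'; python3 - <<'E'
from h import *
plan(-75,0,.073)
c=cam('scene','scene8.png')
cv2.imwrite('pics/scene8z.png',cv2.resize(c['image'][240:440,200:400,::-1],(800,600)))
book(c,.1,.16)
E
```

```text
t: 12.45
eef_pos: [0.4907, 0.2679, 0.0729]
orientation: [-3.134, 0.218, -0.0]
contact_force: [-0.3, 0.8, 0.3]
grip_width: 0.0849
t 12.45 tcp bay -102.71450980257399 -0.32205324529050583 0.0729330660613891 F [-0.3  0.8  0.3] target w [0.518 0.264 0.073] 
shift frac [ 0.092 -0.001 -0.   ] turn frac [-0. -0. -0.]
(array([524.32403564, 350.5475769 ]), (64.89278411865234, 30.561147689819336), 81.69654083251953, [[505.0, 321.0], [535.0, 316.0], [544.0, 380.0], [514.0, 385.0]], 1104, np.float64(0.139025820325907))
bayframe corners [(-96, 54), (-66, 53), (-65, 118), (-96, 119)] c -80.87412177604222 86.19033094752078
```

View pics/scene8z.png

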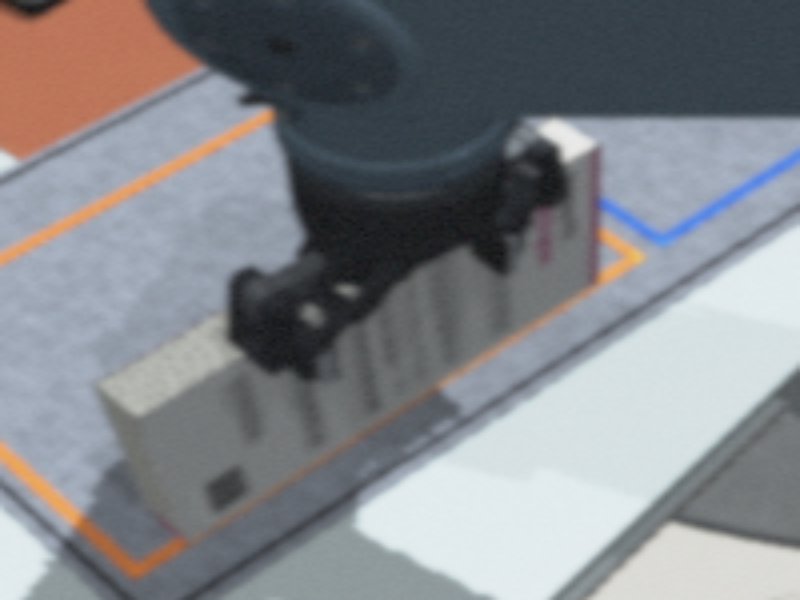

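The book's top edge is now 6 mm further and it is leaning. I'll continue over the balance point.

```bash
python3 -m handwheel '[[[0.013,0,0],[0,0,0],85],[[0.026,0,0],[0,0,0],85],[[0.039,0,0],[0,0,0],85],[[0.052,0,0],[0,0,0],85],[[0.065,0,0],[0,0,0],85],[[0.078,0,0],[0,0,0],85],[[0.091,0,0],[0,0,0],85],[[0.1,0,0],[0,0,0],85],[[0.1,0,0],[0,0,0],85]]'; python3 - <<'E'
from h import *
plan(-75,0,.073)
c=cam('scene','scene9.png')
E
```

```text
t: 13.62
eef_pos: [0.5204, 0.2637, 0.0729]
orientation: [-3.134, 0.218, -0.0]
contact_force: [0.6, 0.0, -0.8]
grip_width: 0.0852
t 13.625 tcp bay -72.76729802644762 -0.33623418952726264 0.07289762123052962 F [ 0.6  0.  -0.8] target w [0.518 0.264 0.073] 
shift frac [-0.007 -0.001 -0.   ] turn frac [-0. -0. -0.]
```

View pics/scene9.png

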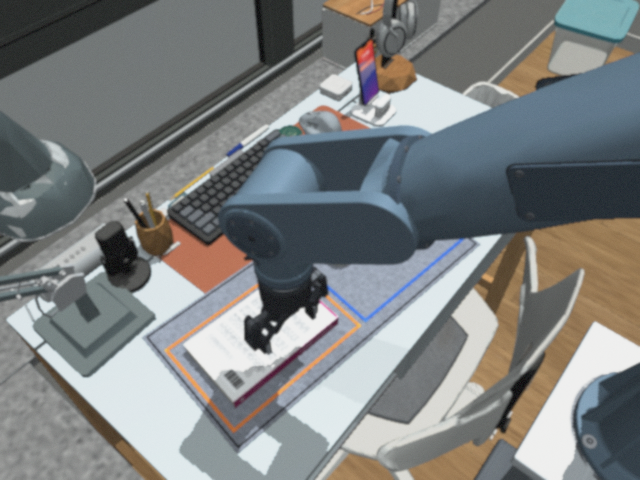

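The book lies flat inside the outline (px ~185–338 × 290–400). I'll retreat up and back, then check.

```bash
python3 -m handwheel '[[[0,0,-0.1],[0,0,0],85],[[-0.1,0,-0.25],[0,0,0],85],[[-0.25,0,-0.4],[0,0,0],85],[[-0.4,0.15,-0.45],[0,0,0],85],[[-0.45,0.35,-0.45],[0,0,0],85],[[-0.45,0.55,-0.45],[0,0,0],85],[[-0.45,0.7,-0.45],[0,0,0],85],[[-0.45,0.7,-0.45],[0,0,0],85]]'; python3 - <<'E'
from h import *
plan(-75,0,.073)
for n in('top','scene'):
    c=cam(n,n+'10.png');book(c,.018,.04)
    P=pts(c)
    for t in('paperback','notebook','tin','eraser'):
        print(t,[(np.round(x['box']),round(x['conf'],2)) for x in imaging.find_in(n,t)[:1]])
E
```

```text
t: 14.68
eef_pos: [0.3573, 0.0721, 0.2082]
orientation: [3.133, -0.226, 0.002]
contact_force: [0.4, -0.1, 0.4]
grip_width: 0.0848
t 14.675 tcp bay -207.82980029338216 -212.64508965002614 0.20815228356774518 F [ 0.4 -0.1  0.4] target w [0.518 0.264 0.073] 
shift frac [ 0.438 -0.711  0.451] turn frac [ 0.001 -0.003 -0.01 ]
(array([595.62878418, 253.22595215]), (236.36282348632812, 143.2337188720703), 82.22020721435547, [[509.0, 146.0], [651.0, 126.0], [683.0, 361.0], [541.0, 380.0]], 5404, np.float64(0.029029643772072358))
bayframe corners [(-68, -119), (76, -119), (75, 118), (-68, 118)] c 3.2057715711180346 -0.33386996478076986
paperback [(array([185., 198., 287., 273.]), 0.92)]
notebook [(array([363., 227., 396., 274.]), 0.83)]
tin [(array([320., 222., 342., 244.]), 0.75)]
eraser [(array([314., 198., 341., 209.]), 0.78)]
(array([593.88867188, 254.20083618]), (236.19949340820312, 145.83120727539062), 82.13634490966797, [[506.0, 147.0], [650.0, 127.0], [682.0, 361.0], [538.0, 381.0]], 9658, np.float64(0.02706859319698443))
bayframe corners [(-71, -118), (75, -118), (74, 118), (-72, 118)] c 1.3475481217557757 0.3909716202289915
paperback [(array([183., 267., 342., 408.]), 0.66)]
notebook [(array([354., 203., 423., 254.]), 0.96)]
tin [(array([327., 237., 359., 269.]), 0.8)]
eraser [(array([294., 225., 321., 244.]), 0.54)]
```

View pics/top10.png

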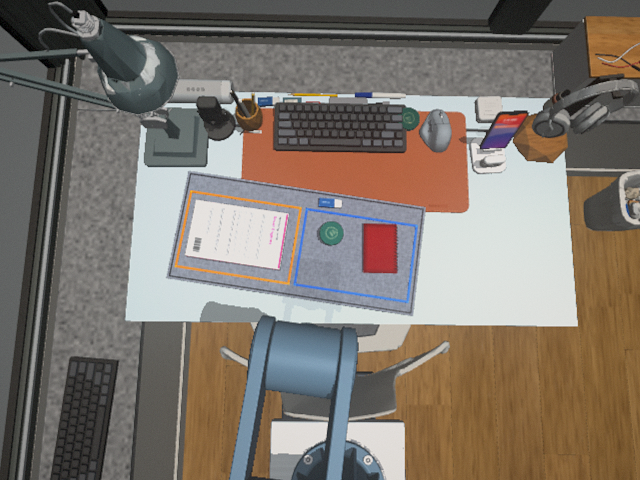

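View pics/scene10.png

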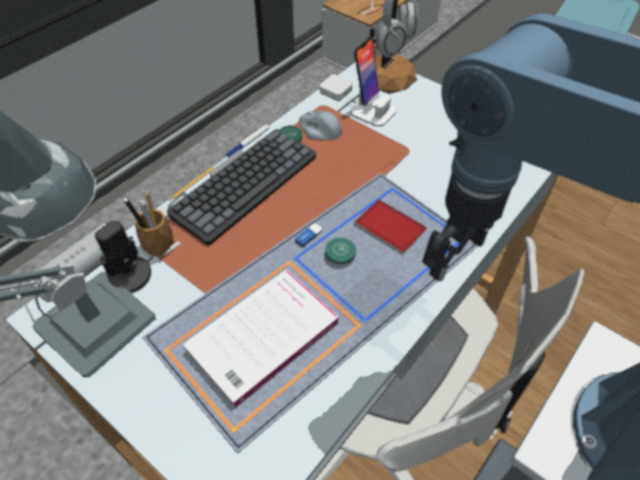

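The book is flat and centred in the orange bay (px 187–288 × 199–269), the bystanders are in their original places, and the arm is clear.

```bash
python3 -c "
from cell import r
print(r.job_done())"
```

```text
the job is handed in; nothing more can be done
None
```

The paperback now lies flat inside the orange outline, and I handed the job in at about 15 s. I pushed it by its right end with the shut fingers about 134 mm to the left. It stayed standing and squared itself to the mat. I then pushed high on its cover with the open fingers until it toppled away from the robot.

**Final position:** both cameras put the book's centre within about 3 mm of the bay's centre, with a yaw error under 0.5°. Its edges are about 20 mm or more inside the outline on every side.

**Bystanders:** the notebook, tin and eraser show where they were at the start, to within a pixel or two in the pictures. The one exception is the eraser box in the top view, whose left edge is 5 px off. The picture itself shows the eraser unmoved.

**One miss:** on the first topple attempt the open fingertips passed just above the book, because they sat about 35 mm higher than I had worked out from the tool data. No force registered at the end of that move and the book did not shift. I lowered the gripper 28 mm and the next push toppled it. The highest force I read was about 4 N, though I only saw the reading at the end of each move.

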